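Slide a stone slab under the bench scanner

TASK

Lay the orange-brown striped stone slab flat in the middle of the white sled, between its two blue end bars and lengthways along the lane. Then push the loaded sled along the lane under the low bridge of the scanner until its back (trailing) edge is level with the orange lines on the rails, and only then press the green start button down fully. Leave the blue-grey slab where it is.

Things in the scene. Friction and masses are not known exactly. Their poses are not given: they have to be found in the camera images.
- brown_slab_center (a point): Orange-brown striped sawn stone slab with a wavy outline, about 54 x 71 x 8 mm, 80 g, loose, flat on the worktop. The point is its centre, half-way up (4 mm above its underside). x along its 54 mm width (grasp across this, at the middle), y along its 71 mm length, z up.
- brown_slab: The same orange-brown slab; origin at the centre of its underside, axes as for its centre point.
- blue_slab_center (a point): Blue-grey striped stone slab, about 64 x 94 x 6 mm, loose, flat on the worktop: not part of the job. Point at its centre, half-way up; x along its 64 mm width, y along its 94 mm length.
- sled: Loose white sled, 100 mm long (x, along the lane; +x towards the bridge) x 72 mm wide (y), 0.25 kg, floor 8 mm thick; a blue bar 8 mm thick across each end rises 8 mm above the floor, 84 mm clear between the bars; long sides open. It stands in the lane ahead of the bridge. Origin: centre of its underside.
- sled_floor (a point): Centre of the upper face of the sled's floor, where the slab's underside is to lie; axes as for the sled.
- sled_back (a point): Middle of the sled's back end face (away from the bridge, sled x = -50 mm), 8 mm above the sled's underside; the face is 16 mm high and 72 mm wide. Push here along +x. Axes as for the sled.
- scanner: Scanner, fixed to the worktop. Origin on the worktop under the middle of the bridge; x along the lane in the pushing direction, y to the left of it. Base plate from x = -185 to +65 mm, 120 mm wide, 6 mm thick. On it two aluminium rails, tops 14 mm above the worktop, 76 mm apart inside (2 mm play each side of the sled). Lane open at both ends, no end stop.
- home (a point): Point of the scanner where the centre of the sled's floor must come: under the middle of the bridge, 14 mm above the worktop; axes as for the scanner. White bridge from x = -22 to +22 mm, 120 mm wide, underside 27 mm above the worktop (5 mm over the loaded slab), top 57 mm, round black cap to 61 mm. Orange lines across the rails at x = -50 mm mark where the sled's back edge must come.
- start_top (a point): Middle of the top of the round green start button (26 mm across), facing up, on a grey console beside the bridge at scanner y = +85 mm.
- start (a joint): Travel of the start button: 0 up, 0.006 m fully down; springs back up; about 4 N presses it down fully.

How it is judged:
By the outcome, as a careful person would: the job done as asked, in the order asked, and still so for the second after the job is handed in, with the robot touching nothing.
It also fails if it takes over 58 s, if anything falls off the work surface, if the arm or the gripper's body presses on something with over 40 N, if the wrist force passes 120 N, or if a joint passes its speed limit or range.

ROBOT

A 6-joint arm with a two-finger parallel gripper is mounted at the origin on a cart in front of the work surface, level with it; the furniture and walls round the work are solid. World frame = base frame: x ahead of the robot, y to its left, z up, the work surface at z = 0. Lengths are in m, angles in rad, forces in N, time in s.
With the tool pointing down it reaches from about 0.3 to 0.775 m from the base axis. Payload 14.6 kg.
Tool frame: the origin (TCP) lies at the very end of the fingers, on their centre line; the grasp point (between the pads) lies 19 mm behind it (arm.tcp_to_grasp is the distance from the TCP to the grasp point, in m); y points along the fingers, z is the direction in which the jaws open and shut, and the axes are right-handed (so a half turn about y gives the same grasp; the last joint's range is limited). The gripper opens to 94 mm and grips with 3 to 60 N. Pads are 16 mm wide; open, the fingers measure 119 mm over their backs; the gripper's body (75 mm by 177 mm) begins 78 mm behind the grasp point.
Start: joints at [1.202, 0.3, 1.521, -0, 1.321, -0.067], TCP at [0.163, 0.525, 0.205] pointing down, gripper open.
Joint ranges: [-3.03, 3.03], [-0.79, 2.21], [0.23, 2.52], [-1.04, 4.18], [0, 3.07], [-2.55, 2.55]. Speed limits (rad/s): [2.22, 2.22, 2.57, 3.14, 3.14, 3.14].

INTERFACE

Orientations are given as a rotation vector (axis times angle).
In Python, from workcell import arm, grab_frame, job gives the robot as it stands. The module is installed in compiled form; this text tells all that it offers.
- The arm moves only by the tool jog_arm, never from a script. Its argument "motion" is a list of rows, each a list of 4 numbers: the shift along the tool's x, y, z in cm, then the turn about the tool's y in rad. In form: [[dx, dy, dz, roll], ...]. A call has 1 to 5 rows; each row is the pose to reach, as a shift and turn from the pose commanded when the call began, along the tool's axes at that moment; what a row does not reach only later rows make up. A row lasts 1/12 s, in which the tool goes at most 41.7 mm and 7.16 degrees, less where a joint would pass 70% of its speed; a pose out of reach is approached as far as the arm can. A call with a gripper value outside its range is refused whole. "grip" is the opening, from 0 (shut) to 1 (fully open), set as the call begins (left out, the last holds). The fingers move at their own pace and stop on an object; the grip force is fixed at half the most. Time passes only in rows, so rows that repeat a pose let the fingers close. It gives the time, the measured TCP pose, the force and the opening at its end, in the units of the state.
- arm.state(): the state, without advancing time (a new reading comes with each control period).
- grab_frame(name): name is "scene" or "top"; returns a dict with "pixels" (400x640x3 uint8, red, green, blue), "intrinsics" (3x3 intrinsics, pixels), "k1" (the pictures are not rectified: a ray, as slopes to the right and down, at radius r is drawn at 1 + k1 r^2 times it, then the intrinsics apply), "R" (3x3) and "t" (3): a world point X has camera coordinates R X + t. Camera axes: x right, y down, z forward; pixel columns grow to the right and rows downward; lengths in m; the calibration is good to about 2 mm. A picture is of the moment at which its call begins. There is no depth.
- job.job_done(): hands the job in, once; it reports no verdict.
The state is a dict: "clock": time; "q": joint angles; "joint_vel": joint speeds; "joint_efforts": joint torques, N m; "eef_pos": TCP position; "tool_rot": TCP orientation; "contact_force": force on the tool from outside, world axes, zero at the start; "ft_torque": the same for the moment, N m; "finger_gap": finger opening in m.
Only numpy, scipy, OpenCV 4.12 (cv2) and the standard library are available. Lean on these libraries where they do the work, as an engineer would, in place of code of your own. Each camera call takes 0.05 s, during which the arm holds its last target. There are 200 camera calls.

## Working session

There is one attempt and no reset: what is moved stays moved. The work goes in short steps, Python scripts to look and compute and a tool call to move; the robot and the scene stay as the last step left them, time stands still between calls to the robot, and variables do not carry over. Pictures are saved under pics/ and viewed, about 8 in all and at most 12, crops included, and the job is handed in when it is done.

Besides the shell and the picture viewer there is one more tool, called after "Emit:" as name(argument=value, ...), one argument or row to a line, values as JSON. jog_arm: Moves the arm, as the interface text tells. Its arguments: {"type":"object","properties":{"motion":{"type":"array","items":{"type":"array","items":{"type":"number"}}},"grip":{"type":"number"}},"required":["motion"]}

```bash
mkdir -p pics
cat > h.py <<'E'
import numpy as np, cv2
from workcell import arm, grab_frame, job
def shot(n,fn):
    f=grab_frame(n); cv2.imwrite('pics/'+fn,cv2.cvtColor(f['pixels'],cv2.COLOR_RGB2BGR)); return f
def cast(f,uv,z):
    K=np.array(f['intrinsics'],float);k=f['k1'];R=np.array(f['R']);t=np.array(f['t'])
    d=cv2.undistortPoints(np.array(uv,float).reshape(-1,1,2),K,np.array([k,0,0,0.])).reshape(-1,2)
    r=np.c_[d,np.ones(len(d))]@R; c=-R.T@t
    return c+r*((z-c[2])/r[:,2])[:,None]
def proj(f,X):
    return cv2.projectPoints(np.array(X,float).reshape(-1,1,3),cv2.Rodrigues(np.array(f['R']))[0],np.array(f['t'],float),np.array(f['intrinsics'],float),np.array([f['k1'],0,0,0.]))[0].reshape(-1,2)
E
python3 - <<'E'
from h import *
for n in('top','scene'):
    f=shot(n,n+'1.png'); print(n,f['k1'],-np.array(f['R']).T@f['t'])
print(arm.state())
E
```

```text
top -0.017707593039449906 [ 0.36687665 -0.06723706  0.90543982]
scene 0.005758571592053759 [-0.04829875 -0.16109815  0.65821195]
{'clock': 0.1, 'q': array([ 1.20240588e+00,  3.00390294e-01,  1.52148333e+00, -1.06090639e-05,
        1.32065811e+00, -6.66028197e-02]), 'joint_vel': array([-6.73989098e-04, -1.08350691e-03, -1.44248865e-03, -2.75709383e-04,
        2.49417965e-03, -1.73144867e-05]), 'joint_efforts': array([ 2.80853592e-04, -5.32635176e+01, -3.53285122e+01,  7.08958693e-02,
        2.33946566e-02, -9.16017871e-05]), 'eef_pos': array([0.16340642, 0.52494552, 0.204972  ]), 'tool_rot': array([-1.55870815,  0.23704045, -0.23673692]), 'contact_force': array([-0.4828502 ,  0.70106785, -1.19753106]), 'ft_torque': array([-0.00753156, -0.01075145,  0.01636336]), 'finger_gap': 0.09404468893390625}
```

View pics/top1.png

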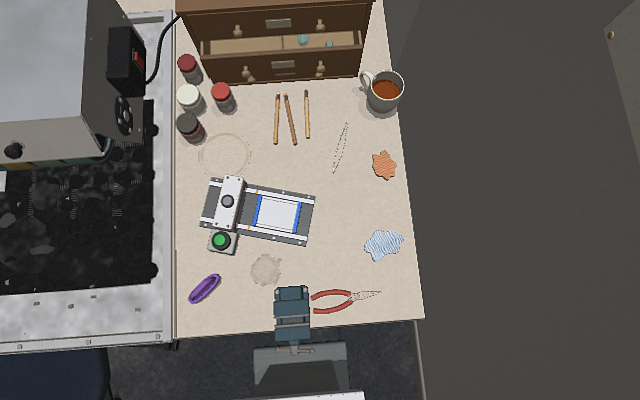

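View pics/scene1.png

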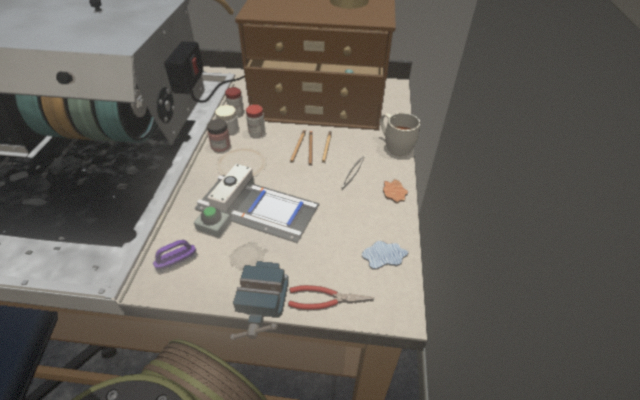

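The top view shows the brown slab at about (384,165), the blue slab at (384,244), the sled at (277,214), the bridge at (228,200) and the button at (221,240). The arm is out of view. Next I measure these.

```bash
cat > m.py <<'E'
from h import *
def mask(f,kind):
    h,s,v=cv2.split(cv2.cvtColor(f['pixels'],cv2.COLOR_RGB2HSV).astype(int).astype(np.uint8))
    h=h.astype(int);s=s.astype(int);v=v.astype(int)
    m={'brown':(h>3)&(h<18)&(s>110)&(v>120),'blue':(h>108)&(h<130)&(s>150)&(v>90),'green':(h>45)&(h<85)&(s>110)&(v>60)}[kind]
    return m.astype(np.uint8)
def cnts(f,kind,box,amin=20):
    m=mask(f,kind);w=np.zeros_like(m);x0,y0,x1,y1=box;w[y0:y1,x0:x1]=m[y0:y1,x0:x1]
    if kind=='brown': w=cv2.morphologyEx(w,cv2.MORPH_CLOSE,np.ones((5,5)))
    c=cv2.findContours(w,cv2.RETR_EXTERNAL,cv2.CHAIN_APPROX_NONE)[0]
    return [k.reshape(-1,2) for k in c if cv2.contourArea(k)>amin]
def rect(f,c,z):
    P=cast(f,c,z); r=cv2.minAreaRect((P[:,:2]*1000).astype(np.float32)); return r
E
python3 - <<'E'
from m import *
boxes={'top':dict(brown=(360,140,410,190),blue=(245,185,310,240),green=(205,225,240,255)),
'scene':dict(brown=(375,170,415,210),blue=(240,180,310,230),green=(195,200,225,225))}
Z=dict(brown=.006,blue=.022,green=.045)
for n in boxes:
    f=grab_frame(n)
    print(n,np.round(cast(f,[(0,0),(639,0),(320,200)],0),3).tolist())
    for k,b in boxes[n].items():
        for c in cnts(f,k,b,8):
            print(k,len(c),c.mean(0).round(1),rect(f,c,Z[k]), 'moment', [round(cv2.moments((cast(f,c,Z[k])[:,:2]*1000).astype(np.float32).reshape(-1,1,2))[a]/cv2.moments((cast(f,c,Z[k])[:,:2]*1000).astype(np.float32).reshape(-1,1,2))['m00'],1) for a in('m10','m01')])
    p=f['pixels']
    crop={'top':(190,130,420,260),'scene':(190,150,420,270)}[n]
    x0,y0,x1,y1=crop
    cv2.imwrite(f'pics/{n}c.png',cv2.resize(p[y0:y1,x0:x1,::-1],None,fx=3.4,fy=3.4,interpolation=cv2.INTER_CUBIC))
E
```

```text
top [[1.185, 0.711, -0.0], [1.056, -1.0, 0.0], [0.571, -0.1, 0.0]]
brown 75 [383.4 164.5] ((644.0594482421875, -255.60606384277344), (67.52055358886719, 50.67466354370117), 28.639955520629883) moment [644.3, -256.5]
blue 23 [294.6 228.1] ((506.2419738769531, -36.9869270324707), (7.083949089050293, 19.066532135009766), 74.97575378417969) moment [508.5, -36.9]
blue 46 [297.8 212.2] ((542.4828491210938, -46.75362014770508), (7.162458419799805, 47.869850158691406), 74.97867584228516) moment [542.5, -46.5]
blue 72 [256.9 209.8] ((555.5594482421875, 45.68606948852539), (7.745949745178223, 69.9395523071289), 74.55564880371094) moment [557.0, 45.5]
green 32 [219.5 239.6] ((490.0415344238281, 127.4422607421875), (23.985416412353516, 24.278606414794922), 88.2889633178711) moment [490.0, 127.4]
scene [[1.63, 1.426, 0.0], [1.993, -1.335, 0.0], [0.596, -0.093, 0.0]]
brown 60 [394.3 190.8] ((641.649658203125, -258.9844665527344), (48.69005584716797, 44.45307540893555), 73.69525909423828) moment [641.3, -259.2]
```

View pics/topc.png

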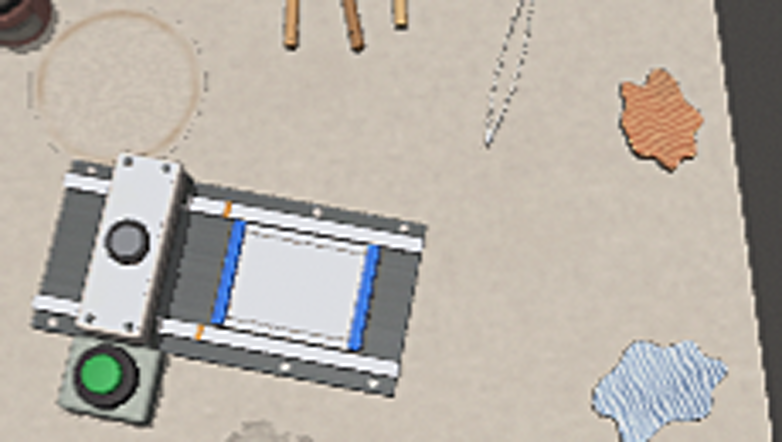

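```bash
cat > plan.py <<'E'
from m import *
from scipy.spatial.transform import Rotation as Ro
def plan(xyz,yaw=None):  # yaw: desired direction of tool z (jaw) in world, deg
    s=arm.state(); M=Ro.from_rotvec(s['tool_rot']).as_matrix(); p=s['eef_pos']
    d=M.T@(np.array(xyz)-p)*100
    cur=np.degrees(np.arctan2(M[1,2],M[0,2])); 
    print('t',round(s['clock'],2),'pos',p.round(4),'jaw yaw',cur.round(1),'tooly',M[:,1].round(3),'q6',s['q'][5].round(2),'F',s['contact_force'].round(1),'gap',round(s['finger_gap'],4))
    if yaw is not None:
        e=(yaw-cur+90)%180-90
        print('jog cm',d.round(2),'roll',np.radians(-e).round(3))   # tool y down => +roll lowers yaw
    else: print('jog cm',d.round(2))
E
python3 - <<'E'
from plan import *
f=grab_frame('top'); g=grab_frame('scene')
for F,b in ((f,(245,185,310,240)),):
    c=cnts(F,'blue',b,8); front=[k for k in c if k[:,0].mean()<275]; back=[k for k in c if k[:,0].mean()>=275]
    for s in(front,back): print('bar',rect(F,np.vstack(s),.022))
print('orange',cast(f,[(256.8,191.2),(248.8,227.4)],.014).round(4).tolist())
h=lambda x,y:(x/3.4+190-.35,y/3.4+130-.35)
print('bridge top',cast(f,[h(120,154),h(184,160),h(78,330),h(152,340)],.057).round(4).tolist())
# slab in top, scene: relaxed mask near slab
for n,F,(x0,y0,x1,y1) in(('top',f,(365,142,405,188)),('scene',g,(375,172,415,210))):
    p=F['pixels'][y0:y1,x0:x1].astype(int); m=((p[...,0]-p[...,2])>(55 if n=='top' else 40)).astype(np.uint8)
    c=max(cv2.findContours(m,0,1)[0],key=cv2.contourArea).reshape(-1,2)+[x0,y0]
    print(n,'slab',rect(F,c,.006))
# green in scene
p=g['pixels'][195:230,190:230].astype(int); m=((p[...,1]-p[...,0]>25)&(p[...,1]-p[...,2]>10)); v,u=np.nonzero(m); print(m.sum(),u.mean()+190,v.mean()+195,u.min()+190,u.max()+190,v.min()+195,v.max()+195)
a=(u.mean()+190,v.mean()+195)
gt=cnts(f,'green',(205,225,240,255))[0]; gc=(gt.min(0)+gt.max(0))/2
for z in(.02,.03,.04,.05,.06): print(z,cast(f,[gc],z)[0].round(4),cast(g,[a],z)[0].round(4))
plan((.644,-.2556,.12),118.6)
E
```

```text
bar ((555.5594482421875, 45.68606948852539), (7.745949745178223, 69.9395523071289), 74.55564880371094)
bar ((531.3120727539062, -43.75546646118164), (7.162476062774658, 71.00193786621094), 74.97770690917969)
orange [[0.6002, 0.0452, 0.014], [0.517, 0.0673, 0.014]]
bridge top [[0.6317, 0.1088, 0.057], [0.6244, 0.0672, 0.057], [0.5173, 0.1389, 0.057], [0.5072, 0.0921, 0.057]]
top slab ((644.2777099609375, -255.9932403564453), (70.1100845336914, 52.697994232177734), 28.62322425842285)
scene slab ((644.08154296875, -260.28558349609375), (69.94175720214844, 55.307373046875), 24.711172103881836)
84 209.33333333333334 210.95238095238096 204 215 207 215
0.02 [0.4936 0.1331 0.02  ] [0.514  0.1369 0.02  ]
0.03 [0.4922 0.1308 0.03  ] [0.5052 0.1322 0.03  ]
0.04 [0.4908 0.1286 0.04  ] [0.4964 0.1276 0.04  ]
0.05 [0.4893 0.1263 0.05  ] [0.4876 0.1229 0.05  ]
0.06 [0.4879 0.124  0.06  ] [0.4788 0.1182 0.06  ]
t 0.3 pos [0.1635 0.5251 0.2053] jaw yaw 72.7 tooly [-0. -0. -1.] q6 -0.07 F [-0.6 -0.5  0.6] gap 0.0945
jog cm [ 69.08   8.55 -60.25] roll -0.801
```

Emit:
jog_arm(
  motion=[
    [13.8,0,-12,0],
    [13.8,0,-12,0],
    [13.8,0,-12,0],
    [13.8,0,-12,0],
    [13.8,0,-12,0],
  ],
)

```text
clock: 0.72
eef_pos: [0.261, 0.3664, 0.2055]
tool_rot: [-1.558, 0.238, -0.239]
contact_force: [-0.4, 0.2, 0.6]
finger_gap: 0.0941
```

Emit:
jog_arm(
  motion=[
    [13.8,0,-12,0],
    [13.8,0,-12,0],
    [13.8,0,-12,0],
    [13.8,0,-12,0],
    [13.8,0,-12,0],
  ],
)

```text
clock: 1.13
eef_pos: [0.3572, 0.2107, 0.2056]
tool_rot: [-1.558, 0.238, -0.239]
contact_force: [0.9, -0.2, 0.9]
finger_gap: 0.0936
```

Emit:
jog_arm(
  motion=[
    [13.8,0,-12,0],
    [13.8,0,-12,0],
    [13.8,0,-12,0],
    [13.8,0,-12,0],
    [13.8,0,-12,0],
  ],
)

```text
clock: 1.55
eef_pos: [0.4534, 0.0547, 0.2054]
tool_rot: [-1.558, 0.238, -0.239]
contact_force: [0.3, 0.8, 0.5]
finger_gap: 0.094
```

Emit:
jog_arm(
  motion=[
    [13.8,0,-12,0],
    [13.8,0,-12,0],
    [13.8,0,-12,0],
    [13.8,0,-12,0],
    [13.8,0,-12,0],
  ],
)

```text
clock: 1.97
eef_pos: [0.5492, -0.1012, 0.2049]
tool_rot: [-1.558, 0.239, -0.239]
contact_force: [-0.2, 0.6, -0.6]
finger_gap: 0.0936
```

Emit:
jog_arm(
  motion=[
    [0,0,0,0.6],
    [0,0,0,0.6],
    [0,0,0,0.6],
    [0,0,0,0.6],
    [0,0,0,0.6],
  ],
)

```text
clock: 2.38
eef_pos: [0.5478, -0.0973, 0.2053]
tool_rot: [-1.452, 0.709, -0.709]
contact_force: [-0.3, -0.4, -0.5]
finger_gap: 0.094
```

```bash
python3 -c "
from plan import *
plan((.644,-.2575,.12),118.2)"
```

```text
t 2.38 pos [ 0.5478 -0.0973  0.2053] jaw yaw 37.9 tooly [-0.  0. -1.] q6 -0.9 F [-0.3 -0.4 -0.5] gap 0.094
jog cm [18.55  8.53 -2.27] roll -1.401
```

Emit:
jog_arm(
  motion=[
    [3.7,0,-0.4,0.12],
    [7.4,0,-0.8,0.24],
    [11,0,-1.3,0.36],
    [14.8,0,-1.8,0.48],
    [18.4,0,-2.3,0.58],
  ],
)

```text
clock: 2.8
eef_pos: [0.6445, -0.2575, 0.2053]
tool_rot: [-1.247, 1.148, -1.148]
contact_force: [0.5, 0.6, 0.3]
finger_gap: 0.094
```

Emit:
jog_arm(
  motion=[
    [0,2,0,0.12],
    [0,4,0,0.24],
    [0,6,0,0.36],
    [0,8,0,0.48],
    [0,8,0,0.58],
  ],
)

```text
clock: 3.22
eef_pos: [0.6423, -0.2552, 0.1204]
tool_rot: [-0.935, 1.571, -1.561]
contact_force: [-0.4, 1.6, -1.3]
finger_gap: 0.0937
```

Emit:
jog_arm(
  motion=[
    [0,0,0,0.12],
    [0,0,0,0.24],
    [0,0,0,0.36],
    [0,0,0,0.48],
    [0,0,0,0.58],
  ],
)

```text
clock: 3.63
eef_pos: [0.6439, -0.2558, 0.1252]
tool_rot: [-0.49, 1.946, -1.945]
contact_force: [0.2, 0.3, 0.3]
finger_gap: 0.0938
```

```bash
python3 -c "
from plan import *
plan((.644,-.2575,.002),118.2)
f=shot('top','t2.png');p=f['pixels'][100:260,300:460,::-1]
g=shot('scene','s2.png');q=g['pixels'][110:270,310:470,::-1]
cv2.imwrite('pics/both2.png',cv2.resize(np.hstack([p,q]),None,fx=2.5,fy=2.5,interpolation=2))
"
```

```text
t 3.63 pos [ 0.6439 -0.2558  0.1252] jaw yaw -61.7 tooly [-0.  0. -1.] q6 0.65 F [0.2 0.3 0.3] gap 0.0938
jog cm [ 0.06 12.32  0.16] roll 0.001
```

View pics/both2.png

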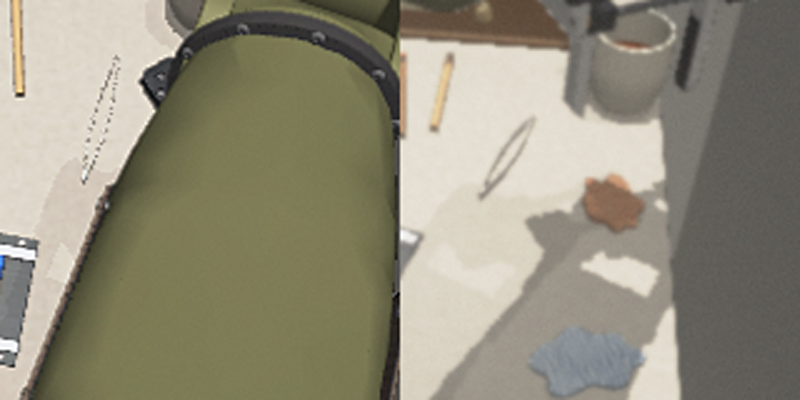

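The arm hides the top view. The scene view shows the slab at about (395,191), undisturbed, with the open fingers above it. Next I go down.

Emit:
jog_arm(
  motion=[
    [0,4,0.1,0],
    [0,7,0.1,0],
    [0,9.5,0.1,0],
    [0,11.5,0.1,0],
    [0,12.3,0.1,0],
  ],
)

```text
clock: 4.15
eef_pos: [0.6432, -0.2561, -0.0001]
tool_rot: [-0.503, 1.943, -1.938]
contact_force: [-35.8, 20.1, 69.2]
finger_gap: 0.0939
```

```bash
python3 -c "
from plan import *
plan((.644,-.2575,.002),118.2)
f=shot('scene','s3.png');cv2.imwrite('pics/s3c.png',cv2.resize(f['pixels'][120:240,330:460,::-1],None,fx=4,fy=4,interpolation=2))
"
```

```text
t 4.15 pos [ 6.432e-01 -2.561e-01 -1.000e-04] jaw yaw -61.1 tooly [-0.004  0.002 -1.   ] q6 0.64 F [-35.8  20.1  69.2] gap 0.0939
jog cm [-0.   -0.21  0.17] roll 0.011
```

View pics/s3c.png

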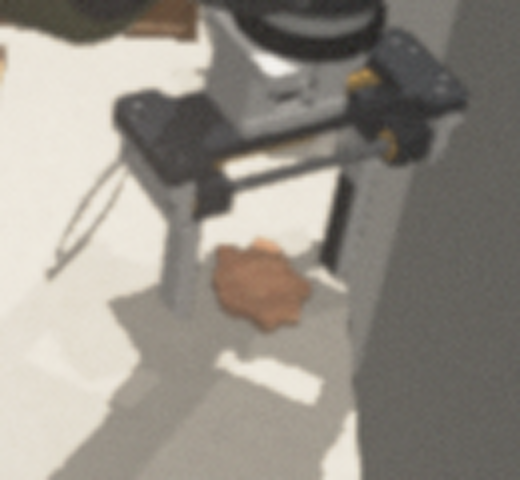

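The fingertips are pressing on the table. I ease up before gripping. The slab lies between the fingers.

Emit:
jog_arm(
  motion=[
    [0,-0.25,0,0],
    [0,-0.25,0,0],
    [0,-0.25,0,0],
  ],
)

```text
clock: 4.45
eef_pos: [0.6448, -0.2569, 0.0058]
tool_rot: [-0.496, 1.939, -1.941]
contact_force: [0.3, 0.0, 0.7]
finger_gap: 0.0939
```

```bash
python3 -c "
from plan import *
plan((.644,-.2575,.002),118.2)
"
```

```text
t 4.45 pos [ 0.6448 -0.2569  0.0058] jaw yaw -61.3 tooly [ 0.001 -0.001 -1.   ] q6 0.64 F [0.3 0.  0.7] gap 0.0939
jog cm [0.1  0.38 0.01] roll 0.009
```

Emit:
jog_arm(
  motion=[
    [0,0.15,0,0],
    [0,0.25,0,0],
    [0,0.32,0,0],
    [0,0.32,0,0],
  ],
)

```text
clock: 4.78
eef_pos: [0.6443, -0.2567, 0.0015]
tool_rot: [-0.496, 1.942, -1.941]
contact_force: [-0.1, -0.0, 0.8]
finger_gap: 0.0939
```

Emit:
jog_arm(
  motion=[
    [0,0,0,0],
    [0,0,0,0],
    [0,0,0,0],
    [0,0,0,0],
    [0,0,0,0],
  ],
  grip=0,
)

```text
clock: 5.2
eef_pos: [0.6444, -0.2567, 0.0018]
tool_rot: [-0.495, 1.941, -1.941]
contact_force: [0.7, 0.4, 0.5]
finger_gap: 0.0641
```

Emit:
jog_arm(
  motion=[
    [0,0,0,0],
    [0,0,0,0],
    [0,0,0,0],
    [0,0,0,0],
    [0,0,0,0],
  ],
)

```text
clock: 5.62
eef_pos: [0.6444, -0.2568, 0.0018]
tool_rot: [-0.495, 1.941, -1.942]
contact_force: [0.2, 0.1, 0.2]
finger_gap: 0.0518
```

Emit:
jog_arm(
  motion=[
    [0,0,0,0],
    [0,0,0,0],
    [0,-1,0,0],
    [0,-3,0,0],
    [0,-5,0,0],
  ],
)

```text
clock: 6.03
eef_pos: [0.644, -0.2565, 0.0523]
tool_rot: [-0.497, 1.943, -1.941]
contact_force: [1.1, 0.6, 0.2]
finger_gap: 0.052
```

Emit:
jog_arm(
  motion=[
    [0,-2,0,0],
    [0,-3.5,0,0],
    [0,-4,0,0],
    [0,-4,0,0],
  ],
)

```text
clock: 6.37
eef_pos: [0.645, -0.2569, 0.0936]
tool_rot: [-0.493, 1.939, -1.942]
contact_force: [-0.5, -0.4, 0.2]
finger_gap: 0.0521
```

```bash
python3 -c "
from plan import *
plan((.5434,.001,.1),165)
"
```

```text
t 6.37 pos [ 0.645  -0.2569  0.0936] jaw yaw -61.4 tooly [ 0.002 -0.001 -1.   ] q6 0.64 F [-0.5 -0.4  0.2] gap 0.0521
jog cm [ -3.45  -0.69 -27.5 ] roll -0.809
```

Emit:
jog_arm(
  motion=[
    [-0.2,-0.2,-2,0],
    [-0.6,-0.4,-5,0],
    [-1,-0.6,-8,0],
    [-1.4,-0.6,-11,0],
    [-1.7,-0.6,-13.7,0],
  ],
)

```text
clock: 6.78
eef_pos: [0.5924, -0.1267, 0.0966]
tool_rot: [-0.497, 1.943, -1.941]
contact_force: [0.2, 0.2, -2.2]
finger_gap: 0.0519
```

Emit:
jog_arm(
  motion=[
    [-0.4,0,-3,0],
    [-0.8,0,-6,0],
    [-1.2,0,-9,0],
    [-1.6,0,-12,0],
    [-1.7,0,-13.8,0],
  ],
)

```text
clock: 7.2
eef_pos: [0.5408, 0.0033, 0.0967]
tool_rot: [-0.499, 1.942, -1.941]
contact_force: [0.4, -0.4, -0.9]
finger_gap: 0.0521
```

Emit:
jog_arm(
  motion=[
    [0,0,0,-0.08],
    [0,0,0,-0.16],
    [0,0,0,-0.24],
    [0,0,0,-0.32],
    [0,0,0,-0.4],
  ],
)

```text
clock: 7.62
eef_pos: [0.5418, 0.001, 0.0967]
tool_rot: [-0.818, 1.682, -1.681]
contact_force: [-0.0, 0.0, -1.3]
finger_gap: 0.0519
```

Emit:
jog_arm(
  motion=[
    [0,0,0,-0.08],
    [0,0,0,-0.16],
    [0,0,0,-0.24],
    [0,0,0,-0.32],
    [0,0,0,-0.4],
  ],
)

```text
clock: 8.03
eef_pos: [0.5419, 0.001, 0.0967]
tool_rot: [-1.072, 1.404, -1.402]
contact_force: [0.5, -0.9, -0.9]
finger_gap: 0.0519
```

Emit:
jog_arm(
  motion=[
    [0,0,0,0],
    [0,0,0,0],
  ],
)

```text
clock: 8.2
eef_pos: [0.542, 0.001, 0.097]
tool_rot: [-1.068, 1.409, -1.407]
contact_force: [-0.4, -0.3, -0.8]
finger_gap: 0.052
```

```bash
python3 -c "
from plan import *
plan((.5434,.001,.045),165)
f=shot('top','t4.png');p=f['pixels'][140:270,190:350,::-1]
g=shot('scene','s4.png');q=g['pixels'][120:250,180:340,::-1]
cv2.imwrite('pics/both4.png',cv2.resize(np.hstack([p,q]),None,fx=2.5,fy=2.5,interpolation=2))
"
```

```text
t 8.2 pos [0.542 0.001 0.097] jaw yaw -15.7 tooly [-0.001  0.    -1.   ] q6 0.21 F [-0.4 -0.3 -0.8] gap 0.052
jog cm [-0.04  5.2   0.14] roll -0.012
```

View pics/both4.png

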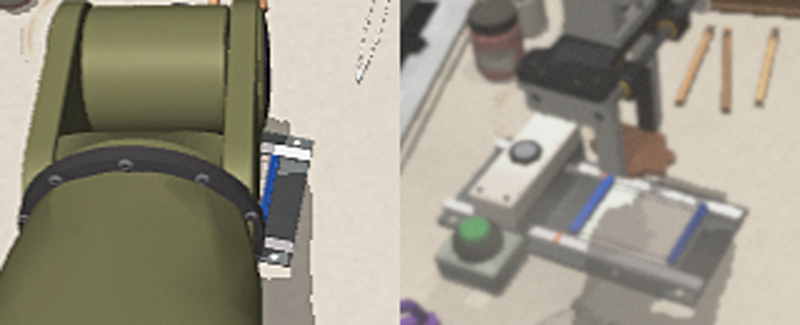

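The slab is in the grip above the sled (scene about (276,180), partly behind a finger), and the sled is untouched. I lower it slowly.

Emit:
jog_arm(
  motion=[
    [0,1.5,0.1,0],
    [0,3,0.1,0],
    [0,4.2,0.1,-0.01],
    [0,5,0.1,-0.01],
    [0,5.2,0.1,-0.01],
  ],
)

```text
clock: 8.72
eef_pos: [0.5427, 0.0007, 0.0443]
tool_rot: [-1.076, 1.401, -1.398]
contact_force: [-0.7, 0.1, -1.4]
finger_gap: 0.052
```

Emit:
jog_arm(
  motion=[
    [0,0.6,0,0],
    [0,1.2,0,0],
    [0,1.7,0,0],
    [0,2.1,0,0],
    [0,2.2,0,0],
  ],
)

```text
clock: 9.13
eef_pos: [0.5432, 0.0007, 0.0231]
tool_rot: [-1.075, 1.399, -1.399]
contact_force: [0.2, 0.5, -0.8]
finger_gap: 0.0522
```

Emit:
jog_arm(
  motion=[
    [0,0,0,0],
    [0,0,0,0],
  ],
)

```text
clock: 9.3
eef_pos: [0.5436, 0.0007, 0.0239]
tool_rot: [-1.074, 1.399, -1.399]
contact_force: [-0.5, 0.3, -1.2]
finger_gap: 0.0521
```

```bash
python3 -c "
from plan import *
plan((.5434,.001,.0165),165)
g=shot('scene','s5.png');q=g['pixels'][150:250,190:340,::-1]
cv2.imwrite('pics/s5c.png',cv2.resize(q,None,fx=5,fy=5,interpolation=2))
"
```

```text
t 9.3 pos [0.5436 0.0007 0.0239] jaw yaw -15.0 tooly [ 0. -0. -1.] q6 0.19 F [-0.5  0.3 -1.2] gap 0.0521
jog cm [-0.03  0.74 -0.02] roll 0.001
```

View pics/s5c.png

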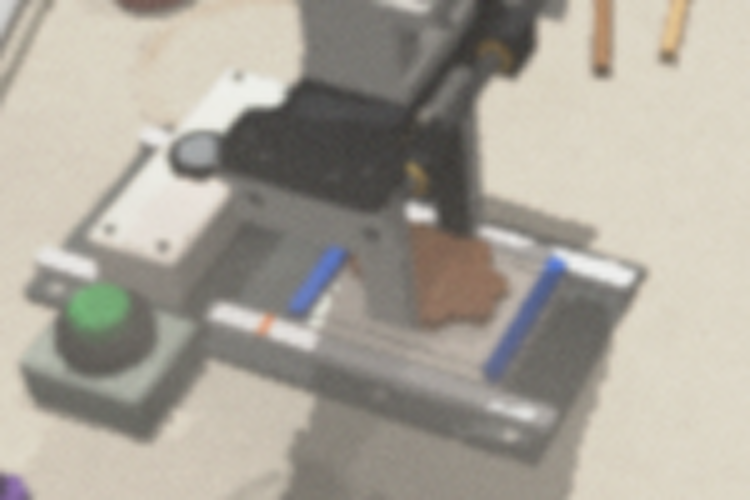

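```bash
python3 -c "
from plan import *
g=grab_frame('scene'); a=np.radians(75);u=np.array([np.cos(a),np.sin(a)]);v=np.array([-u[1],u[0]]);c=np.array([.5434,.001])
P=lambda x,y:(x/5+190-.4,y/5+150-.4)
for n,pts,z in(('slab tips R,L',[P(508,282),P(352,265),P(430,325)],.030),('back bar top outer ends',[P(566,262),P(498,379)],.022),('front bar',[P(338,250),P(293,310)],.022)):
  d=(cast(g,pts,z)[:,:2]-c)*1000; print(n,(d@u).round(1),(d@v).round(1))
"
```

```text
slab tips R,L [-37.1  29.4 -17.2] [-7.8  8.5 27.3]
back bar top outer ends [-52.  -52.8] [-35.2  37.5]
front bar [43.6 44.5] [-4.  35.2]
```

The slab is centred on the sled in both directions to about 1–2 mm. I set it down and release.

Emit:
jog_arm(
  motion=[
    [0,0.2,0,0],
    [0,0.4,0,0],
    [0,0.6,0,0],
    [0,0.75,0,0],
    [0,0.75,0,0],
  ],
)

```text
clock: 9.82
eef_pos: [0.5433, 0.0007, 0.0159]
tool_rot: [-1.075, 1.399, -1.399]
contact_force: [-0.3, -0.5, -0.2]
finger_gap: 0.052
```

Emit:
jog_arm(
  motion=[
    [0,0,0,0],
    [0,0,0,0],
    [0,0,0,0],
    [0,0,0,0],
    [0,0,0,0],
  ],
  grip=0.75,
)

```text
clock: 10.23
eef_pos: [0.5435, 0.0007, 0.0164]
tool_rot: [-1.074, 1.399, -1.399]
contact_force: [0.1, -0.2, 0.5]
finger_gap: 0.0704
```

Emit:
jog_arm(
  motion=[
    [0,-1,0,0],
    [0,-3,0,0],
    [0,-6,0,0],
    [0,-9,0,0],
    [0,-10,0,0],
  ],
)

```text
clock: 10.65
eef_pos: [0.5449, 0.0006, 0.1212]
tool_rot: [-1.07, 1.394, -1.401]
contact_force: [0.8, -0.2, 1.0]
finger_gap: 0.0705
```

```bash
python3 -c "
from plan import *
u=np.array([.2588,.9659]);b=np.array([.5434,.001])-u*.080
plan((*b,.09),165)
"
```

```text
t 10.65 pos [0.5449 0.0006 0.1212] jaw yaw -15.0 tooly [ 0.006 -0.    -1.   ] q6 0.19 F [ 0.8 -0.2  1. ] gap 0.0705
jog cm [ 8.    3.11 -0.18] roll 0.001
```

Emit:
jog_arm(
  motion=[
    [1.5,0,-0.1,0],
    [3.5,0,-0.1,0],
    [5.5,0,-0.1,0],
    [7.3,0,-0.1,0],
    [8,0,-0.1,0],
  ],
  grip=0,
)

```text
clock: 11.07
eef_pos: [0.5213, -0.078, 0.1165]
tool_rot: [-1.074, 1.4, -1.4]
contact_force: [-0.0, -0.5, 0.4]
finger_gap: 0.0403
```

Emit:
jog_arm(
  motion=[
    [0,1,0,0],
    [0,3,0,0],
    [0,5,0,0],
    [0,6,0,0],
    [0,6,0,0],
  ],
)

```text
clock: 11.48
eef_pos: [0.5207, -0.0754, 0.0538]
tool_rot: [-1.077, 1.402, -1.396]
contact_force: [0.3, -0.6, 0.1]
finger_gap: 0.0075
```

Emit:
jog_arm(
  motion=[
    [0,0,0,0],
    [0,0,0,0],
    [0,0,0,0],
  ],
)

```text
clock: 11.73
eef_pos: [0.5224, -0.0763, 0.0572]
tool_rot: [-1.073, 1.397, -1.4]
contact_force: [0.3, 0.1, 0.3]
finger_gap: 0.0
```

```bash
python3 -c "
from plan import *
u=np.array([.2588,.9659]);b=np.array([.5434,.001])-u*.080
plan((*b,.011),165)
g=shot('scene','s6.png');q=g['pixels'][150:250,190:340,::-1]
cv2.imwrite('pics/s6c.png',cv2.resize(q,None,fx=5,fy=5,interpolation=2))
"
```

```text
t 11.73 pos [ 0.5224 -0.0763  0.0572] jaw yaw -14.9 tooly [ 0.002 -0.    -1.   ] q6 0.05 F [0.3 0.1 0.3] gap 0.0
jog cm [-0.01  4.62  0.02] roll 0.001
```

View pics/s6c.png

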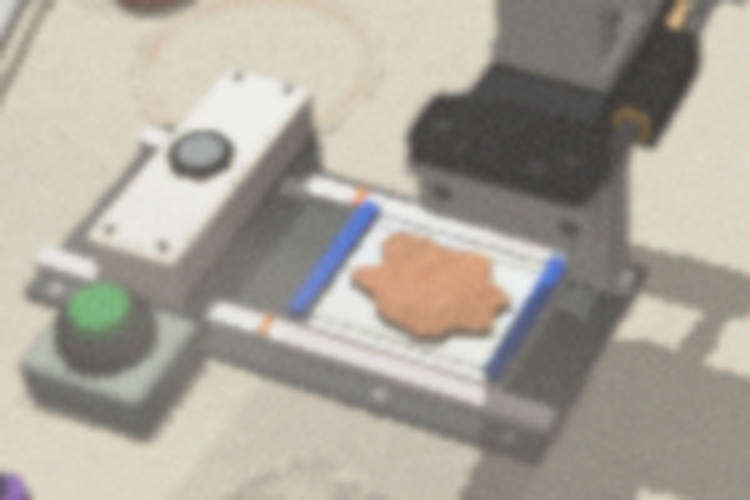

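The slab lies flat between the bars and the closed fingers are behind the sled. The orange lines are at crop (362,196) and (266,323).

```bash
python3 -c "
from plan import *
g=grab_frame('scene'); a=np.radians(75);u=np.array([np.cos(a),np.sin(a)]);v=np.array([-u[1],u[0]]);c=np.array([.5434,.001])
P=lambda x,y:(x/5+190-.4,y/5+150-.4)
for n,pts,z in(('slab R,L,near,far',[P(508,300),P(352,285),P(430,340),P(395,235)],.022),('back bar outer',[P(568,263),P(498,379)],.022),('front bar outer',[P(366,203),P(290,310)],.022),('orange',[P(362,196),P(266,323)],.014)):
  d=(cast(g,pts,z)[:,:2]-c)*1000; print(n,(d@u).round(1),(d@v).round(1))
f=grab_frame('top')
for o in [(256.8,191.2),(248.8,227.4)]:
  d=(cast(f,[o],.014)[:,:2]-c)*1000;print('top orange',d@u,d@v)
"
```

```text
slab R,L,near,far [-38.   28.1 -17.2  24.7] [ -4.9  12.6  28.6 -21.9]
back bar outer [-53.1 -52.8] [-35.   37.5]
front bar outer [45.9 45.7] [-35.2  35.7]
orange [54.2 56. ] [-45.7  40.1]
top orange [57.45064198] [-43.45935128]
top orange [57.20997941] [42.66057225]
```

Emit:
jog_arm(
  motion=[
    [0,1.2,0,0],
    [0,2.4,0,0],
    [0,3.4,0,0],
    [0,4.1,0,0],
    [0,4.5,0,0],
  ],
)

```text
clock: 12.3
eef_pos: [0.5213, -0.0763, 0.01]
tool_rot: [-1.075, 1.4, -1.398]
contact_force: [0.2, -0.4, -0.1]
finger_gap: 0.0003
```

Emit:
jog_arm(
  motion=[
    [0,0,0,0],
    [-0.5,0,0,0],
    [-1,0,0,0],
    [-1.5,0,0,0],
    [-1.7,0,0,0],
  ],
)

```text
clock: 12.72
eef_pos: [0.5266, -0.0591, 0.0116]
tool_rot: [-1.074, 1.398, -1.399]
contact_force: [-0.5, -0.2, 0.2]
finger_gap: 0.0008
```

Emit:
jog_arm(
  motion=[
    [-0.3,0,0,0],
    [-0.6,0,0,0],
    [-1,0,0,0],
    [-1.5,0,0,0],
    [-2,0,0,0],
  ],
)

```text
clock: 13.13
eef_pos: [0.5316, -0.0406, 0.0115]
tool_rot: [-1.074, 1.398, -1.4]
contact_force: [-1.7, -4.6, 3.0]
finger_gap: 0.0001
```

```bash
python3 -c "
from plan import *
u=np.array([.2588,.9659]);b=np.array([.5434,.001])+u*.0493
plan((*b,.011),165)
"
```

```text
t 13.13 pos [ 0.5316 -0.0406  0.0115] jaw yaw -15.0 tooly [ 0.    -0.001 -1.   ] q6 0.12 F [-1.7 -4.6  3. ] gap 0.0001
jog cm [-9.26  0.05  0.07] roll 0.001
```

Emit:
jog_arm(
  motion=[
    [-0.7,0,0,0],
    [-1.5,0,0,0],
    [-2.3,0,0,0],
    [-3.1,0,0,0],
    [-3.9,0,0,0],
  ],
)

```text
clock: 13.55
eef_pos: [0.5417, -0.0028, 0.0115]
tool_rot: [-1.074, 1.398, -1.399]
contact_force: [-0.4, -4.7, 3.6]
finger_gap: -0.0001
```

Emit:
jog_arm(
  motion=[
    [-0.8,0,0,0],
    [-1.6,0,0,0],
    [-2.4,0,0,0],
    [-3,0,0,0],
    [-3.4,0,0,0],
  ],
)

```text
clock: 13.97
eef_pos: [0.5504, 0.0303, 0.0115]
tool_rot: [-1.074, 1.398, -1.399]
contact_force: [-1.9, -6.2, 5.5]
finger_gap: 0.0003
```

Emit:
jog_arm(
  motion=[
    [-0.2,0,0,0],
    [-0.3,0,0,0],
    [-0.3,0,0,0],
    [-0.3,0,0,0],
  ],
)

```text
clock: 14.3
eef_pos: [0.5511, 0.0329, 0.0113]
tool_rot: [-1.074, 1.399, -1.399]
contact_force: [0.4, -1.9, 1.7]
finger_gap: 0.0004
```

```bash
python3 -c "
from plan import *
u=np.array([.2588,.9659]);b=np.array([.5434,.001])+u*.0493
plan((*b,.011),165)
g=shot('scene','s7.png');q=g['pixels'][150:250,190:340,::-1]
cv2.imwrite('pics/s7c.png',cv2.resize(q,None,fx=5,fy=5,interpolation=2))
"
```

```text
t 14.3 pos [0.5511 0.0329 0.0113] jaw yaw -15.0 tooly [ 0.  0. -1.] q6 0.25 F [ 0.4 -1.9  1.7] gap 0.0004
jog cm [-1.65  0.03  0.09] roll 0.001
```

View pics/s7c.png

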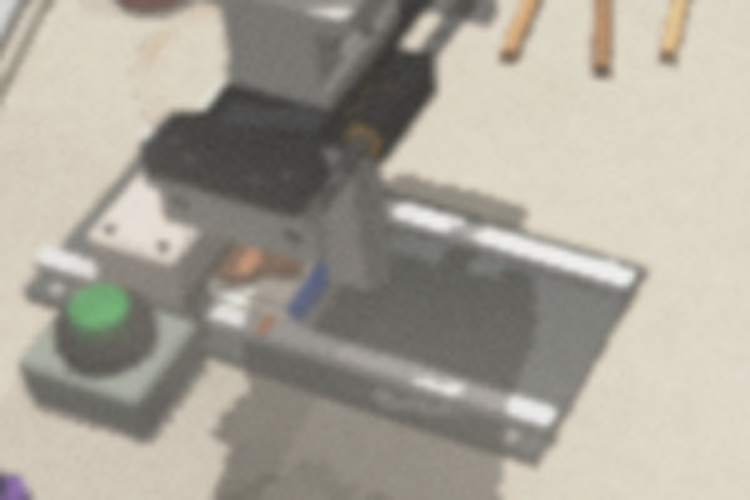

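The back bar's outer end is at crop (303,319) and the orange line at (265,324), so the sled is still short of the line.

```bash
python3 -c "
from plan import *
g=grab_frame('scene'); a=np.radians(75);u=np.array([np.cos(a),np.sin(a)]);v=np.array([-u[1],u[0]]);c=np.array([.5434,.001])
P=lambda x,y:(x/5+190-.4,y/5+150-.4)
for n,pts,z in(('back bar outer',[P(304,319),P(322,292)],.022),('orange',[P(362,196),P(266,323)],.014)):
  d=(cast(g,pts,z)[:,:2]-c)*1000; print(n,(d@u).round(1),(d@v).round(1))
"
```

```text
back bar outer [37.7 38.1] [38.1 21.2]
orange [54.2 56. ] [-45.7  40.1]
```

Emit:
jog_arm(
  motion=[
    [-0.3,0,0,0],
    [-0.7,0,0,0],
    [-1,0,0,0],
    [-1.3,0,0,0],
    [-1.5,0,0,0],
  ],
)

```text
clock: 14.82
eef_pos: [0.5549, 0.0477, 0.0112]
tool_rot: [-1.075, 1.399, -1.399]
contact_force: [-1.3, -4.5, 2.5]
finger_gap: 0.0003
```

Emit:
jog_arm(
  motion=[
    [-0.06,0,0,0],
    [-0.1,0,0,0],
    [-0.1,0,0,0],
    [-0.1,0,0,0],
  ],
)

```text
clock: 15.15
eef_pos: [0.5551, 0.0484, 0.0112]
tool_rot: [-1.074, 1.399, -1.399]
contact_force: [-1.4, -1.4, 1.4]
finger_gap: 0.0006
```

Emit:
jog_arm(
  motion=[
    [1,0,0,0],
    [3,0,0,0],
    [6,0,0,0],
    [9,0,0,0],
    [12,0,0,0],
  ],
)

```text
clock: 15.57
eef_pos: [0.5234, -0.069, 0.0111]
tool_rot: [-1.074, 1.399, -1.398]
contact_force: [1.0, 0.3, -0.1]
finger_gap: 0.0005
```

Emit:
jog_arm(
  motion=[
    [3,-1,0,0],
    [6,-3,0,0],
    [10,-4,0,0],
    [13,-4,0,0],
    [15,-4,0,0],
  ],
)

```text
clock: 15.98
eef_pos: [0.4845, -0.2155, 0.052]
tool_rot: [-1.072, 1.399, -1.401]
contact_force: [-0.9, 0.4, 0.2]
finger_gap: 0.0003
```

```bash
python3 -c "
from plan import *
u=np.array([.2588,.9659]);b=np.array([.5434,.001])+u*.0493
plan((*b,.011),165)
f=shot('top','t8.png');p=f['pixels'][170:260,190:320,::-1]
g=shot('scene','s8.png');q=g['pixels'][160:250,190:320,::-1]
cv2.imwrite('pics/both8.png',np.vstack([cv2.resize(i,None,fx=3.3,fy=3.3,interpolation=2) for i in(p,q)]))
a=np.radians(75);u=np.array([np.cos(a),np.sin(a)]);v=np.array([-u[1],u[0]]);c=np.array([.5434,.001])
for n,F,bx in(('top',f,(235,180,310,245)),('scene',g,(225,180,310,235))):
  pp=F['pixels'].astype(int);m=((pp[...,2]-pp[...,0]>50)&(pp[...,2]>90)).astype(np.uint8);w=np.zeros_like(m);x0,y0,x1,y1=bx;w[y0:y1,x0:x1]=m[y0:y1,x0:x1]
  vv,uu=np.nonzero(w);d=(cast(F,np.c_[uu,vv],.022)[:,:2]-c)*1000;s=d@u;l=d@v
  print(n,len(s),'bar centre',s.mean(),'pct',np.percentile(s,[3,50,97]),'lat',l.min(),l.max(),'slope',np.polyfit(l,s,1))
  o=((pp[...,0]-pp[...,2]>60)&(pp[...,0]>150)).astype(np.uint8);w=np.zeros_like(o);w[180:240,235:290]=o[180:240,235:290]
  k,lab,st,ce=cv2.connectedComponentsWithStats(w)
  for i in range(1,k):
    d=(cast(F,[ce[i]],.014)[0,:2]-c)*1000; print('  orange',st[i,4],ce[i].round(1),(d@u).round(1),(d@v).round(1))
"
```

```text
t 15.98 pos [ 0.4845 -0.2155  0.052 ] jaw yaw -15.1 tooly [ 0.002 -0.001 -1.   ] q6 -0.23 F [-0.9  0.4  0.2] gap 0.0003
jog cm [-27.37   4.1    0.05] roll -0.001
top 124 bar centre 63.198965145211204 pct [58.88939648 63.19080071 67.43064492] lat -35.517682003897946 35.436491996502824 slope [1.62843603e-03 6.31984143e+01]
  orange 8 [256.5 191. ] 58.2 -43.8
  orange 44 [242.3 208.2] 81.6 1.8
  orange 10 [248.1 227. ] 59.0 42.1
scene 80 bar centre 59.717169612301426 pct [56.09560575 59.77247818 63.48562943] lat -34.57683699486107 33.53902816533219 slope [2.78163061e-03 5.97206881e+01]
  orange 3 [261.3 189. ] 55.3 -44.6
  orange 32 [242.2 197.6] 82.0 -3.8
  orange 4 [242.5 214.5] 56.2 41.2
```

View pics/both8.png

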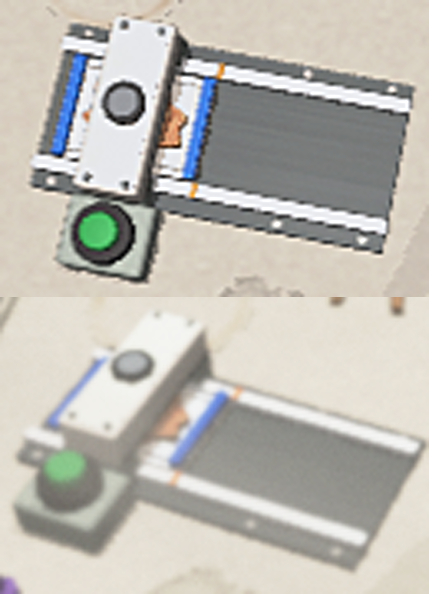

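The sled's back edge is level with the orange lines: 59.2 against 58.6 mm in the top view, 55.7 against 55.8 mm in the scene view. The slab is under the bridge. Next is the button.

```bash
python3 -c "
from plan import *
plan((.4895,.1268,.13),165)
"
```

```text
t 16.08 pos [ 0.4844 -0.2153  0.0514] jaw yaw -15.2 tooly [ 0.001 -0.    -1.   ] q6 -0.22 F [ 1.  -0.  -0.6] gap 0.0004
jog cm [-33.16  -7.87  -8.45] roll -0.003
```

Emit:
jog_arm(
  motion=[
    [0,-3,0,0],
    [0,-6,-1,0],
    [-2,-8,-2,0],
    [-5,-8,-3,0],
    [-9,-8,-4,0],
  ],
)

```text
clock: 16.5
eef_pos: [0.4699, -0.1149, 0.1323]
tool_rot: [-1.071, 1.398, -1.402]
contact_force: [1.5, 0.9, 0.6]
finger_gap: 0.0006
```

Emit:
jog_arm(
  motion=[
    [-4,0,-0.5,0],
    [-8,0,-1.5,0],
    [-12,0,-2.5,0],
    [-14,0,-3,0],
    [-15,0,-3.5,0],
  ],
)

```text
clock: 16.92
eef_pos: [0.4745, 0.0416, 0.1311]
tool_rot: [-1.076, 1.397, -1.396]
contact_force: [-0.4, 0.3, -0.5]
finger_gap: 0.0007
```

Emit:
jog_arm(
  motion=[
    [-3,0,-0.2,0],
    [-6,0,-0.5,0],
    [-8,0,-0.9,0],
    [-9.1,0,-0.9,0],
    [-9.1,0,-0.9,0],
  ],
)

```text
clock: 17.33
eef_pos: [0.4897, 0.1299, 0.131]
tool_rot: [-1.075, 1.398, -1.397]
contact_force: [0.8, 0.1, 0.9]
finger_gap: 0.0008
```

Emit:
jog_arm(
  motion=[
    [0,0,0,0],
    [0,0,0,0],
  ],
)

```text
clock: 17.5
eef_pos: [0.4896, 0.1277, 0.1311]
tool_rot: [-1.074, 1.399, -1.399]
contact_force: [0.9, -0.2, 0.5]
finger_gap: 0.0004
```

```bash
python3 -c "
from plan import *
plan((.4895,.1268,.06),165)
"
```

```text
t 17.5 pos [0.4896 0.1277 0.1311] jaw yaw -15.0 tooly [-0. -0. -1.] q6 0.44 F [ 0.9 -0.2  0.5] gap 0.0004
jog cm [0.09 7.11 0.01] roll 0.0
```

Emit:
jog_arm(
  motion=[
    [0,2,0.0,0],
    [0.1,4,0,0],
    [0.1,5.5,0,0],
    [0.1,6.6,0,0],
    [0.1,7.1,0,0],
  ],
)

```text
clock: 17.92
eef_pos: [0.489, 0.1269, 0.059]
tool_rot: [-1.075, 1.401, -1.399]
contact_force: [0.0, 0.5, 0.1]
finger_gap: 0.0001
```

Emit:
jog_arm(
  motion=[
    [0,0.15,0,0],
    [0,0.3,0,0],
    [0,0.45,0,0],
    [0,0.6,0,0],
    [0,0.8,0,0],
  ],
)

```text
clock: 18.33
eef_pos: [0.4897, 0.128, 0.0527]
tool_rot: [-1.073, 1.398, -1.399]
contact_force: [-0.1, -0.0, 0.6]
finger_gap: 0.0007
```

Emit:
jog_arm(
  motion=[
    [0,0.1,0,0],
    [0,0.2,0,0],
    [0,0.3,0,0],
    [0,0.4,0,0],
    [0,0.4,0,0],
  ],
)

```text
clock: 18.75
eef_pos: [0.4895, 0.1279, 0.0482]
tool_rot: [-1.074, 1.399, -1.399]
contact_force: [-1.5, 0.1, 0.9]
finger_gap: 0.0002
```

Emit:
jog_arm(
  motion=[
    [0,0.05,0,0],
    [0,0.1,0,0],
    [0,0.15,0,0],
    [0,0.2,0,0],
    [0,0.2,0,0],
  ],
)

```text
clock: 19.17
eef_pos: [0.4895, 0.1279, 0.0463]
tool_rot: [-1.074, 1.399, -1.399]
contact_force: [0.3, 0.3, 1.3]
finger_gap: 0.0007
```

Emit:
jog_arm(
  motion=[
    [0,0.05,0,0],
    [0,0.1,0,0],
    [0,0.15,0,0],
    [0,0.2,0,0],
    [0,0.2,0,0],
  ],
)

```text
clock: 19.58
eef_pos: [0.4895, 0.1279, 0.0442]
tool_rot: [-1.074, 1.399, -1.399]
contact_force: [-0.4, 0.6, 3.0]
finger_gap: 0.0007
```

Emit:
jog_arm(
  motion=[
    [0,0.05,0,0],
    [0,0.1,0,0],
    [0,0.15,0,0],
    [0,0.2,0,0],
    [0,0.2,0,0],
  ],
)

```text
clock: 20.0
eef_pos: [0.4895, 0.1279, 0.0423]
tool_rot: [-1.074, 1.399, -1.399]
contact_force: [-2.0, 0.1, 4.2]
finger_gap: 0.0004
```

Emit:
jog_arm(
  motion=[
    [0,0.05,0,0],
    [0,0.1,0,0],
    [0,0.15,0,0],
    [0,0.15,0,0],
  ],
)

```text
clock: 20.33
eef_pos: [0.4896, 0.128, 0.0419]
tool_rot: [-1.074, 1.399, -1.399]
contact_force: [-8.3, -0.7, 21.2]
finger_gap: 0.0004
```

The button has bottomed: force jumped to 21 N and travel stopped. I withdraw.

Emit:
jog_arm(
  motion=[
    [0,0,0,0],
    [0,-0.5,0,0],
    [0,-2,0,0],
    [0,-5,0,0],
    [0,-9,0,0],
  ],
)

```text
clock: 20.75
eef_pos: [0.4879, 0.1275, 0.1295]
tool_rot: [-1.079, 1.402, -1.398]
contact_force: [1.3, 0.2, -0.3]
finger_gap: 0.0004
```

Emit:
jog_arm(
  motion=[
    [3,-1,0.5,0],
    [6,-3,1,0],
    [10,-4,1.5,0],
    [14,-4,2,0],
    [18,-4,2.5,0],
  ],
)

```text
clock: 21.17
eef_pos: [0.4667, -0.0541, 0.1713]
tool_rot: [-1.074, 1.397, -1.399]
contact_force: [0.8, -0.4, 0.3]
finger_gap: 0.0004
```

Emit:
jog_arm(
  motion=[
    [4,0,0,0],
    [8,0,0,0],
    [12,0,0,0],
    [15,0,0,0],
    [16,0,0,0],
  ],
)

```text
clock: 21.58
eef_pos: [0.4246, -0.2102, 0.1705]
tool_rot: [-1.073, 1.401, -1.401]
contact_force: [0.9, 0.5, 0.4]
finger_gap: 0.0003
```

```bash
python3 -c "
from plan import *
plan((0,0,0))
f=shot('top','t9.png');g=shot('scene','s9.png');a=np.radians(75);u=np.array([np.cos(a),np.sin(a)]);c=np.array([.5434,.001])
for n,F,bx in(('top',f,(235,180,310,245)),('scene',g,(225,180,310,235))):
  pp=F['pixels'].astype(int);m=((pp[...,2]-pp[...,0]>50)&(pp[...,2]>90));x0,y0,x1,y1=bx
  vv,uu=np.nonzero(m[y0:y1,x0:x1]);s=((cast(F,np.c_[uu+x0,vv+y0],.022)[:,:2]-c)*1000)@u;print(n,len(s),s.mean())
cv2.imwrite('pics/t9c.png',cv2.resize(f['pixels'][130:270,190:420,::-1],None,fx=3.4,fy=3.4,interpolation=2))
"
```

```text
t 21.58 pos [ 0.4246 -0.2102  0.1705] jaw yaw -15.1 tooly [-0. -0. -1.] q6 -0.27 F [0.9 0.5 0.4] gap 0.0003
jog cm [ -9.22  17.06 -46.47]
top 124 63.198965145211204
scene 80 59.82210139213845
```

View pics/t9c.png

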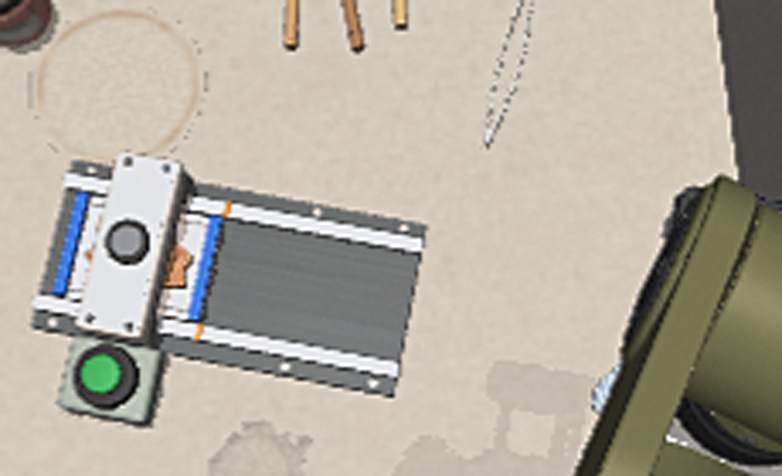

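The sled is unmoved, the slab is in it under the bridge, the button is back up and the arm is clear. I hand in.

```bash
python3 -c "
from workcell import job
print(job.job_done())"
```

```text
the job is handed in; nothing more can be done
None
```

I laid the brown slab flat in the middle of the sled and pushed the sled under the bridge. Then I pressed the green button to its stop and handed the job in at about 22 s.

**Last checks:**
- **Sled position:** the back edge is level with the orange lines to about 0.5 mm. The top view gave 59.2 mm against 58.6 mm, and the scene view 55.7 mm against 55.8 mm. It had not moved when I measured again after the press.
- **Slab:** it was centred between the bars to about 1–2 mm when last fully seen, before the push. Since then only its ends show on either side of the bridge.
- **Button:** it stopped about 4.5 mm below where I first felt contact, less than the stated 6 mm. The force jumped to 21 N there, so I take it as fully down. It has sprung back up.
- **Blue slab:** I never touched it. In the last picture it is mostly hidden by the arm.

**One blemish:** on the first descent to the brown slab the fingertips overshot and pressed on the worktop, with a force of about 80 N. That is under the 120 N wrist limit. It was the fingertips rather than the gripper's body, and I eased up at once. The slab was not disturbed.

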